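# Open the child-resistant reagent bottle

### The arm

A 6-joint arm with a two-finger parallel gripper is mounted at the origin on the work surface. World frame = base frame: x ahead of the robot, y to its left, z up, the work surface at z = 0. Lengths are in m, angles in rad, forces in N, time in s.
With the tool pointing down it reaches from about 0.325 to 0.875 m from the base axis. Payload 4.4 kg.
Tool frame: the origin (TCP) lies at the very end of the fingers, on their centre line; the grasp point (between the pads) lies 19 mm behind it; z points along the fingers, y is the direction in which the jaws open and shut (so a half turn about z gives the same grasp; the last joint's range is limited). The gripper opens to 85 mm and grips with 20 to 120 N. Pads are 22 mm wide; open, the fingers measure 114 mm over their backs; the gripper's body (76 mm by 85 mm) begins 54 mm behind the grasp point. The pads swing forward as they close: fully open they stand 13 mm farther back than shut.
Start: joints at [1.153, 0.207, 1.542, -0, 1.393, -0.15], TCP at [0.152, 0.555, 0.231] pointing down, gripper open.
Joint ranges: [-2.73, 2.73], [-0.86, 2.22], [0.23, 2.46], [-1.11, 4.25], [0.08, 2.63], [-2.82, 2.82]. Speed limits (rad/s): [2.79, 2.79, 3.14, 3.14, 3.14, 3.14].

### API

Orientations are given as a unit quaternion [w, x, y, z].
In Python, from cell import ctrl gives the robot as it stands. The module is installed in compiled form; this text tells all that it offers.
- The arm moves only by the tool carry_out, never from a script. Its argument "deltas" is a list of rows, each an object with "delta_pos": the shift along the world's x, y, z in cm, a list of three; "delta_rot": the turn, a rotation vector about the world's x, y, z in degrees, a list of three; "hand": the closure, from -1 (fully open) to 1 (shut), so that 0 is half open. A call has exactly 5 rows; each row shifts and turns the commanded pose from where the row before left it; what a row does not reach is not made up. A row lasts 1/12 s, in which the tool goes at most 41.7 mm and 7.16 degrees, less where a joint would pass 70% of its speed; a pose out of reach is approached as far as the arm can. A call is refused whole if a number of a shift passes 4.17 or a number of a turn 7.16, either way. A call with a gripper value outside its range is refused whole. The fingers move at their own pace and stop on an object; "force" is the grip in N (left out, the last holds). Time passes only in rows, so rows that do not move let the fingers close, or fill a call up. It gives the time, the measured TCP pose, the force and the opening at its end, in the units of the state.
- ctrl.observe(): the state, without advancing time (a new reading comes with each control period).
- ctrl.get_image(name): name is "scene" or "top"; returns a dict with "frame" (384x512x3 uint8, red, green, blue), "fov_y" (degrees; the focal length in pixels is half the picture's height over the tangent of half this angle, whatever the lens; pixels are square), "cx", "cy" (the principal point, pixels), "distortion" ([k1, k2, p1, p2, k3] as OpenCV has them; the pictures are not rectified), "origin" and "attitude" of the camera in the world. Camera axes: x right, y up, looking along -z (the intrinsics and any distortion apply to the point x, -y, -z); pixel columns grow to the right and rows downward; lengths in m; the calibration is good to about 2 mm. A picture is of the moment at which its call begins. There is no depth.
- ctrl.sign_off(): hands the job in, once; it reports no verdict.
Trained networks look in a picture, given as the dict that the camera call returned (one of the last four; its "shot" number tells which), for a name from the list of things; names that differ only in an ending like _2 or _b are one class to them, and where a whole thing is asked for, a point or a joint stands for the part that bears it (a point fixed in the world has none). Each returns a list of dicts, best first, with "p" (0 to 1); they miss things now and then, are a little off and sometimes report something else, mostly with a low value. They report only what shows in the picture. A call takes as long as a camera call. They do not tell look-alikes from the thing itself.
- ctrl.boxes_of(picture, query): "location" ([x, y, z] in m, in world coordinates, good to about 4 mm: the middle of the surface that is visible of it).
- ctrl.outline_of(picture, query): "region" (384x512 bool, what is visible of it).
- ctrl.pinpoint(picture, query): "location" ([x, y, z] in m, in world coordinates, good to about 4 mm: a listed point, or the origin of a listed thing).
The state is a dict: "time": time; "joint_positions": joint angles; "dq": joint speeds; "joint_efforts": joint torques, N m; "eef_pos": TCP position; "eef_rot": TCP orientation; "wrist_force": force on the tool from outside, world axes, zero at the start; "wrist_torque": the same for the moment, N m; "opening": finger opening in m.
Only numpy, scipy, OpenCV 4.12 (cv2) and the standard library are available. Lean on these libraries where they do the work, as an engineer would, in place of code of your own. Each camera call takes 0.05 s, during which the arm holds its last target.

### The job

Open the amber reagent bottle held in the bench holder: press its white child-resistant cap down and, keeping it pressed, turn it anticlockwise past the ratchet until it is free. Then lift the cap off and set it down, open side down, flat inside the shallow steel tray; do not drop it, and leave the other glassware and tools where they are.

Things in the scene. Friction and masses are not known exactly. Their poses are not given: they have to be found in the camera images.
- cap_center (a point): Centre, half-way up, of the loose white ribbed push-and-turn cap: round, 56 mm wide, 42 mm high, 60 g, hollow and open below, z up out of its top. Locked, this centre is 174 mm above the table (cap 153 to 195 mm). Pressed over 4 mm and turned anticlockwise (from above) 45 to 135 degrees, 75 is good, it lifts straight off. Clockwise is blocked. Grip across its upper half, any direction, 60 N.
- cap: The same cap, origin at the centre of its lower edge. Inside, two tabs hook under the neck's two lugs; a 4 mm ratchet tooth on each stops it turning unless it is kept pressed. Let go before 40 degrees of turn, it is still held by the lugs.
- collar (a joint): Height (m) of the sprung grey collar round the neck (54 mm wide, 6 mm thick) that the cap's lower edge presses on: about 0 with the cap locked, negative as the cap is pressed (best -0.006 to -0.007, it bottoms at -0.009), up to +0.002 with the cap off. Its spring pushes up with 7 N at 0, 11 to 12 N at -0.0065, 13 N at -0.009.
- neck (a point): Centre of the mouth of the amber bottle (body 82 mm wide, neck 33 mm wide, rim 172 mm above the table). The bottle is fixed in a steel holder with a 110 mm square base and two jaws 67 mm high: it cannot move. x points towards one lug (the other is opposite), z up. The locked cap's x agrees with this x within 5 degrees and its axis is this axis within 2 mm.
- tray_floor (a point): Centre of the inner floor (5 mm above the table) of the shallow open stainless tray, 140 x 140 mm outside, walls 3 mm thick and 12 mm high above the table, fixed to the bench. x and y run along its sides, z up. A cap standing in it has its centre about 26 mm above the table.
- flask_small_mid (a point): Bystander: small clear volumetric flask, 51 mm wide, 130 mm high, standing between bottle and tray; point on its axis 30 mm above its foot.
- flask_large_mid (a point): Bystander: larger clear volumetric flask, 66 mm wide, 166 mm high, at the far side; point on its axis 30 mm above its foot.
- beaker_mid (a point): Bystander: glass beaker, 76 mm wide, 95 mm high, at the far side; point half-way up.
- jar_mid (a point): Bystander: white jar with plain lid, 60 mm wide, 90 mm high, at the far side; point half-way up.
- dish_mid (a point): Bystander: white porcelain dish, 80 mm wide, 30 mm high, at the far side; point half-way up.
- spatula_mid (a point): Bystander: narrow steel lab spatula, 155 mm long, lying near the robot between bottle and tray; point near its middle.
Mind the look-alikes: they are no part of the job. What is shaped like the cap but blue, pink or purple is not meant.

How it is judged:
By the outcome, as a careful person would: the job done as asked, in the order asked, and still so for the second after the job is handed in, with the robot touching nothing.
It also fails if it takes over 50 s, if anything falls off the work surface, if the arm or the gripper's body presses on something with over 40 N, if the wrist force passes 120 N, or if a joint passes its speed limit or range.

## Working session

There is one attempt and no reset: what is moved stays moved. The work goes in short steps, Python scripts to look and compute and a tool call to move; the robot and the scene stay as the last step left them, time stands still between calls to the robot, and variables do not carry over. Pictures are saved under pics/ and viewed, and the job is handed in when it is done.

Besides the shell and the picture viewer there is one more tool, called by a JSON object that holds its "method" and its "body", one argument or row to a line. carry_out: Moves the arm, as the interface text tells. Its arguments: {"type":"object","properties":{"deltas":{"type":"array","items":{"type":"object","properties":{"delta_pos":{"type":"array","items":{"type":"number"}},"delta_rot":{"type":"array","items":{"type":"number"}},"hand":{"type":"number"}}}},"force":{"type":"number"}},"required":["deltas"]}

```bash
mkdir -p pics
cat > h.py <<'E'
import numpy as np, cv2
from cell import ctrl
from scipy.spatial.transform import Rotation as R
def save(p,n): cv2.imwrite('pics/'+n+'.png',p['frame'][:,:,::-1])
E
python3 - <<'E'
from h import *
s=ctrl.observe()
for k,v in s.items(): print(k,np.round(v,4))
for c in ['scene','top']:
    p=ctrl.get_image(c); save(p,c+'0')
    print(c,{k:np.round(v,4) for k,v in p.items() if k not in('frame',)})
    for q in ['cap_center','neck','tray_floor','flask_small_mid','flask_large_mid','beaker_mid','jar_mid','dish_mid','spatula_mid']:
        for d in ctrl.pinpoint(p,q)[:4]: print(q,{k:np.round(v,3) for k,v in d.items()})
E
```

```text
time 0.0
joint_positions [ 1.1525  0.2074  1.543   0.      1.3935 -0.1505]
dq [ 0.0008  0.0007  0.0006 -0.0002 -0.0017 -0.0008]
joint_efforts [ 1.00000e-03 -3.83024e+01 -2.91602e+01 -2.00000e-04  1.04000e-02
  0.00000e+00]
eef_pos [0.1519 0.5538 0.2301]
eef_rot [-3.000e-04  1.335e-01  9.910e-01 -1.100e-03]
wrist_force [-1.1388 -1.4749  0.2305]
wrist_torque [-0.0031  0.037  -0.0283]
opening 0.0852
scene {'fov_y': np.float64(52.8275), 'cx': np.float64(263.6494), 'cy': np.float64(193.4234), 'distortion': array([0.0048, 0.    , 0.    , 0.    , 0.    ]), 'origin': array([ 0.9089, -0.4289,  0.6463]), 'attitude': array([0.8682, 0.379 , 0.1197, 0.2971]), 'shot': np.int64(1)}
cap_center {'location': array([0.433, 0.285, 0.022]), 'p': np.float64(0.75)}
cap_center {'location': array([0.667, 0.305, 0.016]), 'p': np.float64(0.74)}
cap_center {'location': array([0.447, 0.196, 0.02 ]), 'p': np.float64(0.73)}
cap_center {'location': array([0.574, 0.163, 0.175]), 'p': np.float64(0.65)}
tray_floor {'location': array([ 0.557, -0.19 ,  0.009]), 'p': np.float64(0.84)}
flask_small_mid {'location': array([
[... 1026 characters left out ...]
_center {'location': array([0.579, 0.164, 0.176]), 'p': np.float64(0.86)}
neck {'location': array([0.576, 0.167, 0.173]), 'p': np.float64(0.72)}
tray_floor {'location': array([ 0.556, -0.187,  0.004]), 'p': np.float64(0.87)}
flask_small_mid {'location': array([ 0.632, -0.005,  0.03 ]), 'p': np.float64(0.78)}
flask_large_mid {'location': array([0.74 , 0.07 , 0.028]), 'p': np.float64(0.69)}
beaker_mid {'location': array([ 0.756, -0.103,  0.05 ]), 'p': np.float64(0.82)}
beaker_mid {'location': array([0.431, 0.014, 0.001]), 'p': np.float64(0.52)}
jar_mid {'location': array([0.752, 0.186, 0.046]), 'p': np.float64(0.57)}
dish_mid {'location': array([ 0.743, -0.204,  0.02 ]), 'p': np.float64(0.79)}
```

View pics/scene0.png

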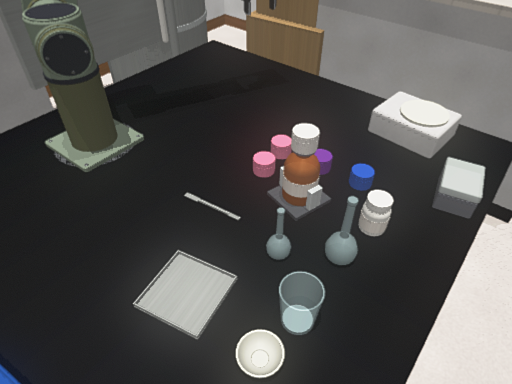

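View pics/top0.png

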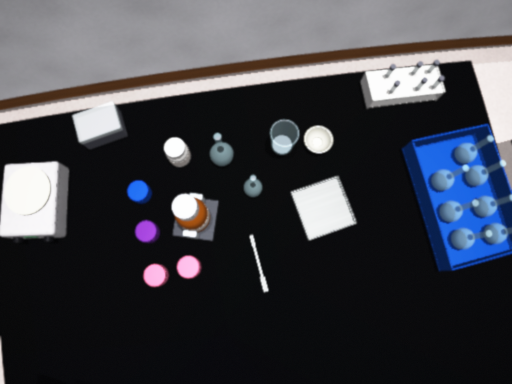

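```bash
cat >> h.py <<'E'
def cam(p):
    f=p['frame'].shape[0]/2/np.tan(np.radians(p['fov_y'])/2)
    K=np.array([[f,0,p['cx']],[0,f,p['cy']],[0,0,1.]])
    w,x,y,z=p['attitude']; Rm=R.from_quat([x,y,z,w]).as_matrix()
    return K,np.array(p['distortion'],float),Rm,np.array(p['origin'])
def ray(p,uv,z):
    K,D,Rm,o=cam(p)
    n=cv2.undistortPoints(np.array(uv,float).reshape(-1,1,2),K,D).reshape(-1,2)
    d=np.c_[n[:,0],-n[:,1],-np.ones(len(n))]@Rm.T
    return o+d*((z-o[2])/d[:,2])[:,None]
def proj(p,X):
    K,D,Rm,o=cam(p)
    c=(np.atleast_2d(X)-o)@Rm; c=c*[1,-1,-1]
    return cv2.projectPoints(c.reshape(-1,1,3),np.zeros(3),np.zeros(3),K,D)[0].reshape(-1,2)
E
python3 - <<'E'
from h import *
for c in ['scene','top']:
    p=ctrl.get_image(c)
    for d in ctrl.outline_of(p,'cap'):
        m=d['region'].astype(np.uint8); ys,xs=np.nonzero(m)
        print(c,round(d['p'],2),xs.mean().round(1),ys.mean().round(1),len(xs),p['frame'][m>0].mean(0).round())
    for z in[.195,.174]:print(proj(p,[0.577,.165,z]))
E
```

```text
scene 0.91 280.3 146.2 447 [188. 119. 141.]
scene 0.9 304.6 139.2 775 [186. 182. 179.]
scene 0.77 263.2 163.9 502 [188. 118. 141.]
scene 0.66 323.6 160.2 305 [118.  70. 143.]
scene 0.57 361.1 176.8 563 [ 57.  85. 158.]
[[306.45361846 130.46827591]]
[[305.5256932  138.83988545]]
top 0.91 139.2 191.7 427 [ 29.  91. 207.]
top 0.83 189.0 266.4 390 [244. 176. 218.]
top 0.73 184.8 207.6 537 [238. 236. 236.]
top 0.67 147.2 231.5 425 [141.  60. 190.]
top 0.67 155.8 275.0 468 [226. 153. 195.]
[[183.27422323 205.60000776]]
[[184.81177196 207.193818  ]]
```

The scene picture shows the white cap on the amber bottle at about (305,138), and the tray at (186,293). In the top picture the cap is at (185,208) and the tray at (324,207). The coloured caps (blue, purple and pink) are lying on the table. Next I'll refine the cap axis and the tray pose.

Run:
```python
from h import *
from scipy.optimize import least_squares
a=np.linspace(0,2*np.pi,60,endpoint=False)
def hull(p,x,y,r=.028,z0=.153,z1=.195):
    X=np.array([[x+r*np.cos(t),y+r*np.sin(t),z] for t in a for z in(z0,z1)])
    m=np.zeros((384,512),np.uint8); cv2.fillConvexPoly(m,cv2.convexHull(np.round(proj(p,X)).astype(np.int32)),1); return m
ps=[ctrl.get_image(c) for c in('scene','top')]; ms=[]
for p in ps:
    ds=[d for d in ctrl.outline_of(p,'cap') if p['frame'][d['region']].mean(0).min()>170]
    ms.append(ds[0]['region'] if ds else None); print(len(ds))
    # cap centre along colour
best=[]
for x in np.arange(.567,.588,.001):
    for y in np.arange(.155,.176,.001):
        s=[(lambda h,m:(h&m).sum()/(h|m).sum())(hull(p,x,y)>0,m) for p,m in zip(ps,ms) if m is not None]
        best.append((sum(s),x,y,s))
best.sort(key=lambda t:-t[0])
for b in best[:6]: print(np.round(b[:3],3),np.round(b[3],3))
for p in ps:
    ds=ctrl.outline_of(p,'tray_floor')
    for d in ds[:1]:
        c=max(cv2.findContours(d['region'].astype(np.uint8),cv2.RETR_EXTERNAL,cv2.CHAIN_APPROX_NONE)[0],key=cv2.contourArea)
        q=ray(p,c.reshape(-1,2),.012)[:,:2].astype(np.float32)
        print('tray',d['p'],cv2.minAreaRect(q))
for i,p in enumerate(ps):
    f=p['frame'].copy(); x,y=best[0][1:3]
    h=hull(p,x,y); cv2.drawContours(f,cv2.findContours(h,0,1)[0],-1,(0,255,0),1)
    for cnt in [cv2.findContours(ms[i].astype(np.uint8),0,1)[0]] if ms[i] is not None else []: cv2.drawContours(f,cnt,-1,(255,0,0),1)
    u,v=proj(p,[x,y,.174])[0].astype(int)
    cv2.imwrite(f'pics/fit{i}.png',cv2.resize(f[v-50:v+50,u-60:u+60,::-1],None,fx=5,fy=5,interpolation=0))
```

```text
1
1
[1.855 0.575 0.165] [0.926 0.93 ]
[1.855 0.575 0.166] [0.939 0.915]
[1.851 0.575 0.164] [0.932 0.919]
[1.85  0.574 0.164] [0.929 0.921]
[1.848 0.576 0.164] [0.924 0.924]
[1.847 0.575 0.163] [0.921 0.926]
tray 0.66 ((0.5550908446311951, -0.1868826150894165), (0.144573375582695, 0.14492827653884888), 10.94625186920166)
tray 0.71 ((0.5526884198188782, -0.18437877297401428), (0.14076493680477142, 0.13951604068279266), 10.916321754455566)
```

```bash
cd pics; python3 -c "
import cv2,numpy as np
cv2.imwrite('fit.png',cv2.resize(np.hstack([cv2.imread('fit0.png'),cv2.imread('fit1.png')]),(800,333)))"
```

```text
(no output)
```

View pics/fit.png

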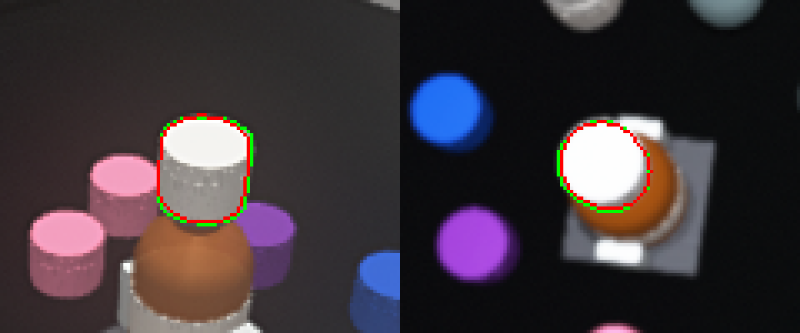

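{"method": "carry_out", "body": {
  "deltas": [
    {"delta_pos":[2.82,-2.59,0.4],"delta_rot":[0,0,-6.3],"hand":-1},
    {"delta_pos":[2.82,-2.59,0.4],"delta_rot":[0,0,-6.3],"hand":-1},
    {"delta_pos":[2.82,-2.59,0.4],"delta_rot":[0,0,-6.3],"hand":-1},
    {"delta_pos":[2.82,-2.59,0.4],"delta_rot":[0,0,-6.3],"hand":-1},
    {"delta_pos":[2.82,-2.59,0.4],"delta_rot":[0,0,-6.3],"hand":-1}
  ],
  "force": 60
}}

```text
time: 1.92
eef_pos: [0.294, 0.4238, 0.2516]
eef_rot: [0.0, 0.4, 0.917, 0.0]
wrist_force: [0.8, 0.3, 0.4]
opening: 0.0856
```

{"method": "carry_out", "body": {
  "deltas": [
    {"delta_pos":[2.82,-2.59,0],"delta_rot":[0,0,-6.3],"hand":-1},
    {"delta_pos":[2.82,-2.59,0],"delta_rot":[0,0,-6.3],"hand":-1},
    {"delta_pos":[2.82,-2.59,0],"delta_rot":[0,0,-6.3],"hand":-1},
    {"delta_pos":[2.82,-2.59,0],"delta_rot":[0,0,-6.3],"hand":-1},
    {"delta_pos":[2.82,-2.59,0],"delta_rot":[0,0,-6.3],"hand":-1}
  ]
}}

```text
time: 2.33
eef_pos: [0.4353, 0.294, 0.2516]
eef_rot: [0.0, 0.634, 0.774, 0.0]
wrist_force: [1.1, -0.1, -0.3]
opening: 0.0852
```

{"method": "carry_out", "body": {
  "deltas": [
    {"delta_pos":[2.82,-2.59,0],"delta_rot":[0,0,-6.3],"hand":-1},
    {"delta_pos":[2.82,-2.59,0],"delta_rot":[0,0,-6.3],"hand":-1},
    {"delta_pos":[2.82,-2.59,0],"delta_rot":[0,0,-6.3],"hand":-1},
    {"delta_pos":[2.82,-2.59,0],"delta_rot":[0,0,-6.3],"hand":-1},
    {"delta_pos":[2.82,-2.59,0],"delta_rot":[0,0,-6.3],"hand":-1}
  ]
}}

```text
time: 2.75
eef_pos: [0.5764, 0.1645, 0.2514]
eef_rot: [-0.0, 0.82, 0.572, 0.0]
wrist_force: [0.0, 0.2, -0.9]
opening: 0.0854
```

{"method": "carry_out", "body": {
  "deltas": [
    {"delta_pos":[0,0,0],"delta_rot":[0,0,0],"hand":-1},
    {"delta_pos":[0,0,0],"delta_rot":[0,0,0],"hand":-1},
    {"delta_pos":[0,0,0],"delta_rot":[0,0,0],"hand":-1},
    {"delta_pos":[0,0,0],"delta_rot":[0,0,0],"hand":-1},
    {"delta_pos":[0,0,0],"delta_rot":[0,0,0],"hand":-1}
  ]
}}

```text
time: 3.17
eef_pos: [0.5742, 0.1673, 0.2514]
eef_rot: [-0.0, 0.818, 0.576, -0.0]
wrist_force: [-0.8, 0.8, 0.1]
opening: 0.0854
```

{"method": "carry_out", "body": {
  "deltas": [
    {"delta_pos":[0,-0.1,-2],"delta_rot":[0,0,0],"hand":-1},
    {"delta_pos":[0,0,-2],"delta_rot":[0,0,0],"hand":-1},
    {"delta_pos":[0,0,-2],"delta_rot":[0,0,0],"hand":-1},
    {"delta_pos":[0,0,-1.8],"delta_rot":[0,0,0],"hand":-1},
    {"delta_pos":[0,0,-1],"delta_rot":[0,0,0],"hand":-1}
  ]
}}

```text
time: 3.58
eef_pos: [0.5729, 0.166, 0.161]
eef_rot: [-0.001, 0.818, 0.576, -0.002]
wrist_force: [-0.7, 0.7, -0.5]
opening: 0.0852
```

Run:
```python
from h import *
ims=[]
for c in('scene','top'):
    p=ctrl.get_image(c); u,v=proj(p,[.575,.165,.174])[0].astype(int)
    ims.append(cv2.resize(p['frame'][max(v-60,0):v+60,u-60:u+60,::-1],(400,400),interpolation=0))
cv2.imwrite('pics/pre.png',np.hstack(ims))
s=ctrl.observe();print(s['eef_pos'],s['wrist_force'],s['joint_positions'])
```

```text
[0.57285637 0.16561738 0.16104994] [-0.02054904  0.1703479   0.52536211] [1.36346680e-01 3.18046451e-01 1.55340791e+00 4.97337903e-05
 1.27505524e+00 4.81048962e-01]
```

View pics/pre.png

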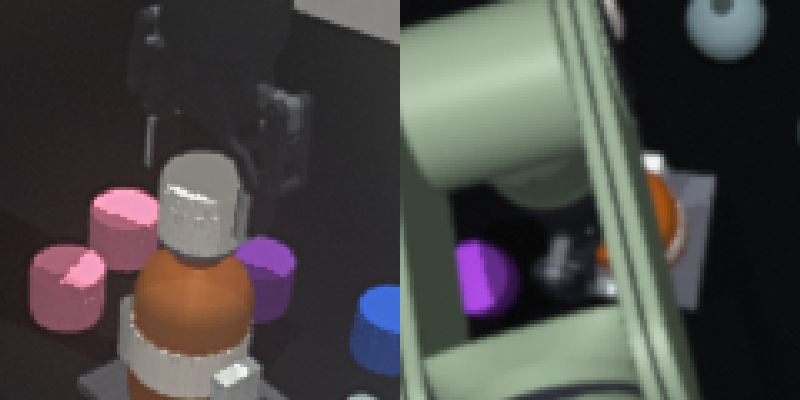

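Run:
```python
from h import *
s=ctrl.observe(); print(s['time'],np.round(s['eef_pos'],4),np.round(s['eef_rot'],3))
w,x,y,z=s['eef_rot'];M=R.from_quat([x,y,z,w]).as_matrix();print(M.round(3))
p=ctrl.get_image('scene'); f=p['frame'].copy()
T=np.array(s['eef_pos'])
big=cv2.resize(f,None,fx=5,fy=5,interpolation=1)
for off,col in [((0,0,0),(255,0,0)),((0,.0427,-.013),(0,255,0)),((0,-.0427,-.013),(0,255,255)),((0,.0427,-.08),(0,120,0)),((0,-.0427,-.08),(0,120,120))]:
    u=proj(p,T+M@np.array(off))[0]; print(off,u); cv2.circle(big,tuple((u*5+2).astype(int)),5,col,-1)
u,v=305,125
big=big[(v-70)*5:(v+50)*5,(u-75)*5:(u+75)*5]
big=np.clip(big.astype(float)*1.8+15,0,255).astype(np.uint8)
cv2.imwrite('pics/pre2.png',big[:,:,::-1])
```

```text
3.6833 [0.5729 0.1656 0.161 ] [-0.001  0.818  0.575 -0.002]
[[ 0.338  0.941 -0.005]
 [ 0.941 -0.338 -0.001]
 [-0.002 -0.004 -1.   ]]
(0, 0, 0) [303.49642107 143.00711244]
(0, 0.0427, -0.013) [316.69920519 148.36754441]
(0, -0.0427, -0.013) [292.20148515 128.23377323]
(0, 0.0427, -0.08) [320.72344286 120.31796211]
(0, -0.0427, -0.08) [294.55210348 100.83023347]
```

View pics/pre2.png

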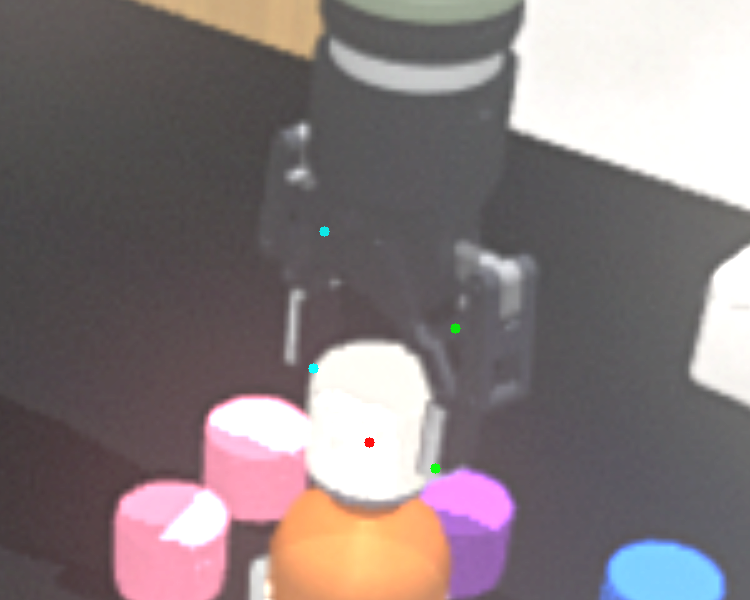

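The two pads stand either side of the cap: the left pad is at about (292,325) and the right one at (432,440) in the enlarged crop. I'll close on it now.

{"method": "carry_out", "body": {
  "deltas": [
    {"delta_pos":[0.1,0,0],"delta_rot":[0,0,0],"hand":1},
    {"delta_pos":[0,0,0],"delta_rot":[0,0,0],"hand":1},
    {"delta_pos":[0,0,0],"delta_rot":[0,0,0],"hand":1},
    {"delta_pos":[0,0,0],"delta_rot":[0,0,0],"hand":1},
    {"delta_pos":[0,0,0],"delta_rot":[0,0,0],"hand":1}
  ],
  "force": 60
}}

```text
time: 4.15
eef_pos: [0.5766, 0.1656, 0.1653]
eef_rot: [-0.0, 0.818, 0.575, 0.001]
wrist_force: [-2.7, 0.9, 6.0]
opening: 0.0546
```

{"method": "carry_out", "body": {
  "deltas": [
    {"delta_pos":[0,0,0],"delta_rot":[0,0,0],"hand":1},
    {"delta_pos":[0,0,0],"delta_rot":[0,0,0],"hand":1},
    {"delta_pos":[0,0,0],"delta_rot":[0,0,0],"hand":1},
    {"delta_pos":[0,0,0],"delta_rot":[0,0,0],"hand":1},
    {"delta_pos":[0,0,0],"delta_rot":[0,0,0],"hand":1}
  ]
}}

```text
time: 4.57
eef_pos: [0.5766, 0.1656, 0.1653]
eef_rot: [0.0, 0.818, 0.575, 0.001]
wrist_force: [-3.2, 1.6, 5.9]
opening: 0.0547
```

Run:
```python
from h import *
s=ctrl.observe(); print({k:np.round(v,4) for k,v in s.items()})
p=ctrl.get_image('scene'); 
big=cv2.resize(p['frame'],None,fx=5,fy=5,interpolation=1)
u,v=305,125
big=big[(v-70)*5:(v+50)*5,(u-75)*5:(u+75)*5]
cv2.imwrite('pics/grip.png',np.clip(big.astype(float)*1.5+15,0,255).astype(np.uint8)[:,:,::-1])
```

```text
{'time': np.float64(4.5667), 'joint_positions': array([1.3500e-01, 3.1650e-01, 1.5459e+00, 1.0000e-03, 1.2772e+00,
       4.8090e-01]), 'dq': array([-0.001 ,  0.0008,  0.0008,  0.0008, -0.0005,  0.0003]), 'joint_efforts': array([-1.27650e+00, -3.84629e+01, -2.67139e+01, -5.11200e-01,
       -9.41300e-01,  1.16000e-02]), 'eef_pos': array([0.5766, 0.1656, 0.1653]), 'eef_rot': array([0.    , 0.8183, 0.5747, 0.0011]), 'wrist_force': array([-3.1762,  1.5519,  5.8998]), 'wrist_torque': array([0.2675, 0.523 , 0.0432]), 'opening': np.float64(0.0547)}
```

View pics/grip.png

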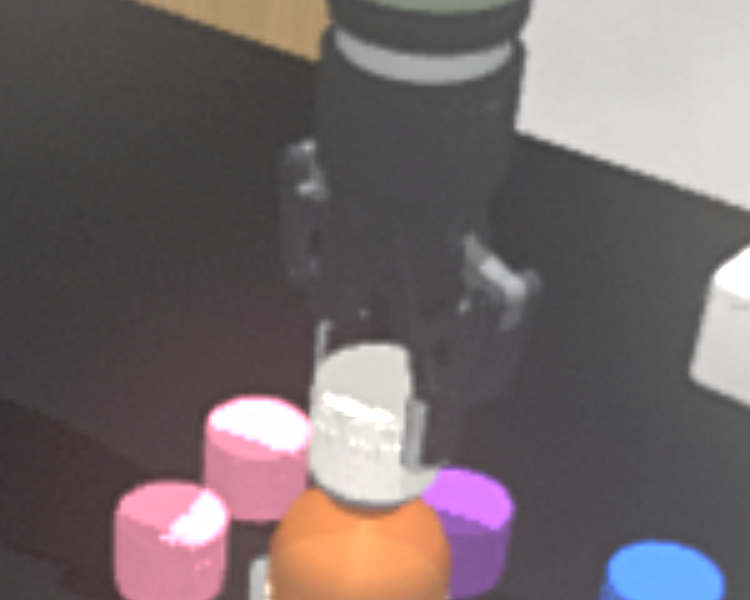

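{"method": "carry_out", "body": {
  "deltas": [
    {"delta_pos":[0,0,-0.2],"delta_rot":[0,0,0],"hand":1},
    {"delta_pos":[0,0,-0.2],"delta_rot":[0,0,0],"hand":1},
    {"delta_pos":[0,0,-0.1],"delta_rot":[0,0,0],"hand":1},
    {"delta_pos":[0,0,0],"delta_rot":[0,0,0],"hand":1},
    {"delta_pos":[0,0,0],"delta_rot":[0,0,0],"hand":1}
  ]
}}

```text
time: 5.03
eef_pos: [0.5766, 0.1656, 0.1609]
eef_rot: [0.0, 0.818, 0.575, 0.001]
wrist_force: [-3.4, 1.5, 7.4]
opening: 0.0547
```

{"method": "carry_out", "body": {
  "deltas": [
    {"delta_pos":[0,0,-0.2],"delta_rot":[0,0,0],"hand":1},
    {"delta_pos":[0,0,0],"delta_rot":[0,0,0],"hand":1},
    {"delta_pos":[0,0,0],"delta_rot":[0,0,0],"hand":1},
    {"delta_pos":[0,0,0],"delta_rot":[0,0,0],"hand":1},
    {"delta_pos":[0,0,0],"delta_rot":[0,0,0],"hand":1}
  ]
}}

```text
time: 5.45
eef_pos: [0.5767, 0.1656, 0.1592]
eef_rot: [0.0, 0.818, 0.575, 0.001]
wrist_force: [-4.3, 1.2, 9.6]
opening: 0.0546
```

Run:
```python
from h import *
s=ctrl.observe(); print({k:np.round(s[k],4) for k in('eef_pos','wrist_force','wrist_torque')})
p=ctrl.get_image('scene'); 
for q in('cap_center','cap'):
  print([(np.round(d['location'],4),round(d['p'],2)) for d in ctrl.pinpoint(p,q) if d['location'][2]>.08])
big=cv2.resize(p['frame'],None,fx=5,fy=5,interpolation=1)
u,v=305,125
big=big[(v-70)*5:(v+50)*5,(u-75)*5:(u+75)*5]
cv2.imwrite('pics/press.png',np.clip(big.astype(float)*1.5+15,0,255).astype(np.uint8)[:,:,::-1])
```

```text
{'eef_pos': array([0.5767, 0.1656, 0.1592]), 'wrist_force': array([-4.3331,  1.1902,  9.6047]), 'wrist_torque': array([0.1984, 0.8763, 0.0443])}
[(array([0.5782, 0.1617, 0.1685]), 0.61)]
[(array([0.5728, 0.1654, 0.1474]), 0.85)]
```

View pics/press.png

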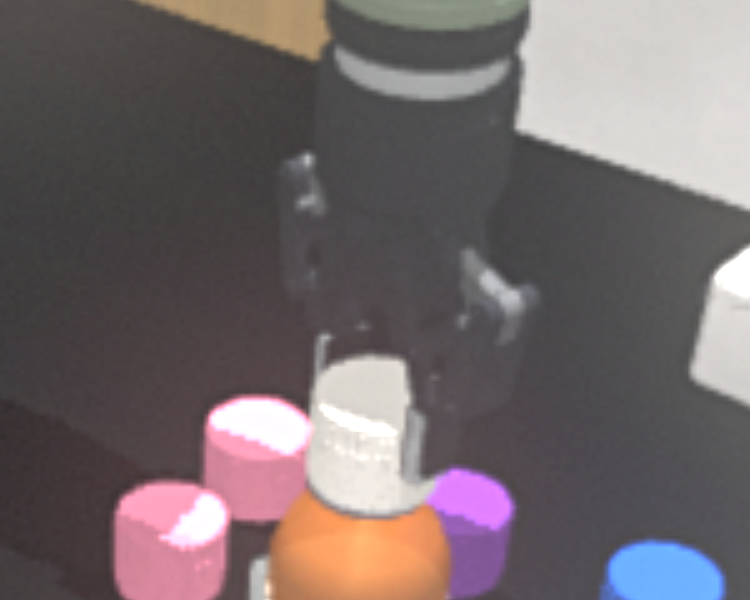

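The cap top has dropped about 12 px in the crop, roughly 6 mm, so it is pressed. I'll turn it now.

{"method": "carry_out", "body": {
  "deltas": [
    {"delta_pos":[0,0,-0.05],"delta_rot":[0,0,3],"hand":1},
    {"delta_pos":[0,0,0],"delta_rot":[0,0,5],"hand":1},
    {"delta_pos":[0,0,0],"delta_rot":[0,0,5],"hand":1},
    {"delta_pos":[0,0,0],"delta_rot":[0,0,5],"hand":1},
    {"delta_pos":[0,0,0],"delta_rot":[0,0,5],"hand":1}
  ]
}}

```text
time: 6.02
eef_pos: [0.5762, 0.1671, 0.1589]
eef_rot: [-0.001, 0.686, 0.728, 0.002]
wrist_force: [-7.5, 6.5, 10.0]
opening: 0.0542
```

```bash
cat > st.py <<'E'
from h import *
s=ctrl.observe(); print({k:np.round(s[k],4) for k in('time','eef_pos','wrist_force','wrist_torque','joint_positions','opening')})
w,x,y,z=s['eef_rot'];M=R.from_quat([x,y,z,w]).as_matrix();print('yaw',np.degrees(np.arctan2(M[1,1],M[0,1])),'tilt',M[:,2].round(3))
E
python3 st.py
```

```text
{'time': np.float64(6.0167), 'eef_pos': array([0.5762, 0.1671, 0.1589]), 'wrist_force': array([-7.53  ,  6.4506,  9.9885]), 'wrist_torque': array([ 0.7721,  1.18  , -0.3005]), 'joint_positions': array([0.1361, 0.3231, 1.5515, 0.0041, 1.2653, 0.0758]), 'opening': np.float64(0.0542)}
yaw 3.384232843471348 tilt [ 0.001  0.004 -1.   ]
```

{"method": "carry_out", "body": {
  "deltas": [
    {"delta_pos":[-0.05,0.05,0],"delta_rot":[0,0,5],"hand":1},
    {"delta_pos":[-0.05,0.05,0],"delta_rot":[0,0,5],"hand":1},
    {"delta_pos":[0,0,0],"delta_rot":[0,0,5],"hand":1},
    {"delta_pos":[0,0,0],"delta_rot":[0,0,5],"hand":1},
    {"delta_pos":[0,0,0],"delta_rot":[0,0,5],"hand":1}
  ]
}}

```text
time: 6.43
eef_pos: [0.5752, 0.1673, 0.1589]
eef_rot: [-0.0, 0.512, 0.859, 0.001]
wrist_force: [-6.6, 2.7, 11.3]
opening: 0.0543
```

```bash
python3 st.py
```

```text
{'time': np.float64(6.4333), 'eef_pos': array([0.5752, 0.1673, 0.1589]), 'wrist_force': array([-6.6019,  2.7361, 11.2525]), 'wrist_torque': array([ 0.3813,  1.1889, -0.228 ]), 'joint_positions': array([ 0.1375,  0.3217,  1.5534,  0.0023,  1.2651, -0.3586]), 'opening': np.float64(0.0543)}
yaw 28.385692624326808 tilt [ 0.001  0.002 -1.   ]
```

{"method": "carry_out", "body": {
  "deltas": [
    {"delta_pos":[-0.05,0,0],"delta_rot":[0,0,6],"hand":1},
    {"delta_pos":[-0.05,0,0],"delta_rot":[0,0,6],"hand":1},
    {"delta_pos":[0,0,0],"delta_rot":[0,0,6],"hand":1},
    {"delta_pos":[0,0,0],"delta_rot":[0,0,6],"hand":1},
    {"delta_pos":[0,0,0],"delta_rot":[0,0,6],"hand":1}
  ]
}}

```text
time: 6.85
eef_pos: [0.5741, 0.1669, 0.1588]
eef_rot: [0.0, 0.272, 0.962, 0.001]
wrist_force: [-6.2, 0.7, 11.3]
opening: 0.0543
```

```bash
python3 st.py
python3 - <<'E'
from h import *
p=ctrl.get_image('scene'); 
big=cv2.resize(p['frame'],None,fx=5,fy=5,interpolation=1)
u,v=305,125
big=big[(v-70)*5:(v+50)*5,(u-75)*5:(u+75)*5]
cv2.imwrite('pics/turned.png',np.clip(big.astype(float)*1.5+15,0,255).astype(np.uint8)[:,:,::-1])
E
```

```text
{'time': np.float64(6.85), 'eef_pos': array([0.5741, 0.1669, 0.1588]), 'wrist_force': array([-6.1567,  0.7312, 11.3453]), 'wrist_torque': array([ 0.1644,  1.1962, -0.2318]), 'joint_positions': array([ 0.1374,  0.3198,  1.5561,  0.0016,  1.2648, -0.8829]), 'opening': np.float64(0.0543)}
yaw 58.42931241692613 tilt [ 0.001  0.002 -1.   ]
```

View pics/turned.png

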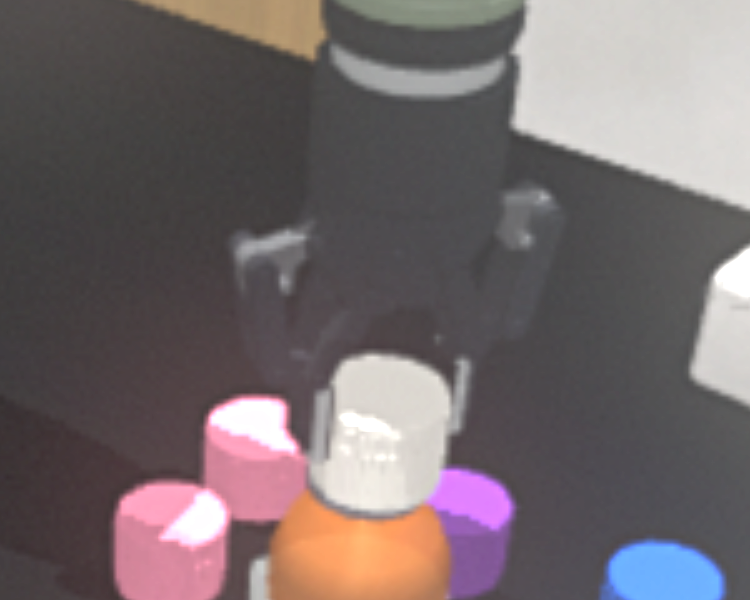

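The tool has turned 78° and the cap turned with it. In the crop it leans slightly to the right, with its top at (390,370) and base at (375,500). I'll lift slowly and watch the force.

{"method": "carry_out", "body": {
  "deltas": [
    {"delta_pos":[0,0,0.2],"delta_rot":[0,0,0],"hand":1},
    {"delta_pos":[0,0,0.3],"delta_rot":[0,0,0],"hand":1},
    {"delta_pos":[0,0,0.3],"delta_rot":[0,0,0],"hand":1},
    {"delta_pos":[0,0,0.3],"delta_rot":[0,0,0],"hand":1},
    {"delta_pos":[0,0,0],"delta_rot":[0,0,0],"hand":1}
  ]
}}

```text
time: 7.32
eef_pos: [0.5741, 0.1662, 0.1676]
eef_rot: [0.0, 0.274, 0.962, 0.0]
wrist_force: [-3.0, 1.3, 6.0]
opening: 0.0545
```

```bash
python3 st.py
python3 - <<'E'
from h import *
p=ctrl.get_image('scene'); 
big=cv2.resize(p['frame'],None,fx=5,fy=5,interpolation=1)
u,v=305,125
big=big[(v-70)*5:(v+50)*5,(u-75)*5:(u+75)*5]
cv2.imwrite('pics/lift.png',np.clip(big.astype(float)*1.5+15,0,255).astype(np.uint8)[:,:,::-1])
E
```

```text
{'time': np.float64(7.3167), 'eef_pos': array([0.5741, 0.1662, 0.1676]), 'wrist_force': array([-3.033 ,  1.3306,  5.9666]), 'wrist_torque': array([0.4103, 0.4561, 0.0422]), 'joint_positions': array([ 1.3700e-01,  3.1070e-01,  1.5486e+00,  2.0000e-04,  1.2819e+00,
       -8.7820e-01]), 'opening': np.float64(0.0545)}
yaw 58.1626187316539 tilt [ 0.  0. -1.]
```

View pics/lift.png

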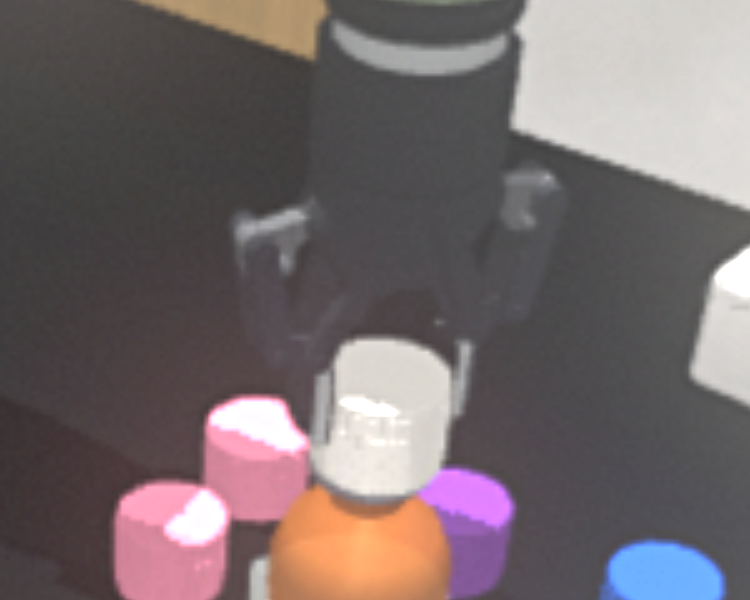

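{"method": "carry_out", "body": {
  "deltas": [
    {"delta_pos":[0,0,0.3],"delta_rot":[0,0,0],"hand":1},
    {"delta_pos":[0,0,0.3],"delta_rot":[0,0,0],"hand":1},
    {"delta_pos":[0,0,0.3],"delta_rot":[0,0,0],"hand":1},
    {"delta_pos":[0,0,0],"delta_rot":[0,0,0],"hand":1},
    {"delta_pos":[0,0,0],"delta_rot":[0,0,0],"hand":1}
  ]
}}

```text
time: 7.78
eef_pos: [0.5742, 0.1657, 0.1757]
eef_rot: [0.0, 0.274, 0.962, -0.0]
wrist_force: [-1.7, 0.4, -0.6]
opening: 0.0542
```

```bash
python3 st.py
python3 - <<'E'
from h import *
p=ctrl.get_image('scene'); 
big=cv2.resize(p['frame'],None,fx=5,fy=5,interpolation=1)
u,v=305,125
big=big[(v-70)*5:(v+50)*5,(u-75)*5:(u+75)*5]
cv2.imwrite('pics/lift2.png',np.clip(big.astype(float)*1.5+15,0,255).astype(np.uint8)[:,:,::-1])
E
```

```text
{'time': np.float64(7.7833), 'eef_pos': array([0.5742, 0.1657, 0.1757]), 'wrist_force': array([-1.7151,  0.441 , -0.5954]), 'wrist_torque': array([-0.0217,  0.2437,  0.0329]), 'joint_positions': array([ 1.3640e-01,  3.0290e-01,  1.5408e+00, -5.0000e-04,  1.2980e+00,
       -8.7830e-01]), 'opening': np.float64(0.0542)}
yaw 58.147386449338555 tilt [-0. -0. -1.]
```

View pics/lift2.png

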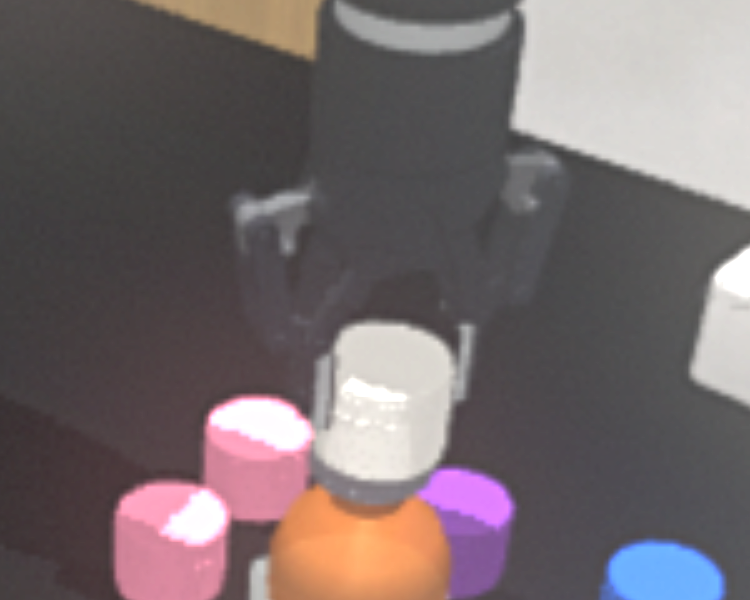

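{"method": "carry_out", "body": {
  "deltas": [
    {"delta_pos":[0,0,1.0],"delta_rot":[0,0,0],"hand":1},
    {"delta_pos":[0,0,1.5],"delta_rot":[0,0,0],"hand":1},
    {"delta_pos":[0,0,2.0],"delta_rot":[0,0,0],"hand":1},
    {"delta_pos":[0,0,2.0],"delta_rot":[0,0,0],"hand":1},
    {"delta_pos":[0,0,2.0],"delta_rot":[0,0,0],"hand":1}
  ]
}}

```text
time: 8.25
eef_pos: [0.5747, 0.166, 0.2625]
eef_rot: [0.001, 0.274, 0.962, 0.0]
wrist_force: [0.5, 0.5, -1.0]
opening: 0.0545
```

{"method": "carry_out", "body": {
  "deltas": [
    {"delta_pos":[-0.1,-1.5,0.5],"delta_rot":[0,0,0],"hand":1},
    {"delta_pos":[-0.15,-2.5,0],"delta_rot":[0,0,0],"hand":1},
    {"delta_pos":[-0.15,-3,0],"delta_rot":[0,0,0],"hand":1},
    {"delta_pos":[-0.2,-3,0],"delta_rot":[0,0,0],"hand":1},
    {"delta_pos":[-0.2,-3,0],"delta_rot":[0,0,0],"hand":1}
  ]
}}

```text
time: 8.67
eef_pos: [0.5667, 0.0348, 0.267]
eef_rot: [0.001, 0.274, 0.962, 0.0]
wrist_force: [1.0, -0.4, -0.5]
opening: 0.0542
```

{"method": "carry_out", "body": {
  "deltas": [
    {"delta_pos":[-0.2,-3,0],"delta_rot":[0,0,0],"hand":1},
    {"delta_pos":[-0.2,-3,0],"delta_rot":[0,0,0],"hand":1},
    {"delta_pos":[-0.2,-3,0],"delta_rot":[0,0,0],"hand":1},
    {"delta_pos":[-0.2,-3,0],"delta_rot":[0,0,0],"hand":1},
    {"delta_pos":[-0.2,-3,0],"delta_rot":[0,0,0],"hand":1}
  ]
}}

```text
time: 9.08
eef_pos: [0.5565, -0.1158, 0.267]
eef_rot: [0.001, 0.274, 0.962, -0.0]
wrist_force: [-0.1, 0.1, -0.8]
opening: 0.0546
```

{"method": "carry_out", "body": {
  "deltas": [
    {"delta_pos":[-0.2,-3,0],"delta_rot":[0,0,0],"hand":1},
    {"delta_pos":[-0.2,-2.5,0],"delta_rot":[0,0,0],"hand":1},
    {"delta_pos":[0,-1.7,0],"delta_rot":[0,0,0],"hand":1},
    {"delta_pos":[0,0,0],"delta_rot":[0,0,0],"hand":1},
    {"delta_pos":[0,0,0],"delta_rot":[0,0,0],"hand":1}
  ]
}}

```text
time: 9.5
eef_pos: [0.5524, -0.187, 0.2665]
eef_rot: [0.001, 0.275, 0.961, 0.0]
wrist_force: [-0.4, -0.2, 0.0]
opening: 0.0545
```

```bash
python3 st.py
python3 - <<'E'
from h import *
p=ctrl.get_image('scene'); save(p,'over')
print(ctrl.pinpoint(p,'cap_center')[:6])
E
```

```text
{'time': np.float64(9.5), 'eef_pos': array([ 0.5524, -0.187 ,  0.2665]), 'wrist_force': array([-0.4229, -0.2287,  0.0223]), 'wrist_torque': array([-0.0039, -0.0266, -0.0093]), 'joint_positions': array([-4.7500e-01,  1.9800e-01,  1.4786e+00,  4.0000e-04,  1.4637e+00,
       -1.4880e+00]), 'opening': np.float64(0.0545)}
yaw 58.040442272194866 tilt [ 0.001 -0.    -1.   ]
[{'location': [0.5545, -0.1862, 0.2762], 'p': 0.88}, {'location': [0.4441, 0.1945, 0.0189], 'p': 0.86}, {'location': [0.4333, 0.2846, 0.0227], 'p': 0.72}, {'location': [0.5539, 0.2956, 0.019], 'p': 0.57}, {'location': [0.6658, 0.309, 0.0205], 'p': 0.56}]
```

View pics/over.png

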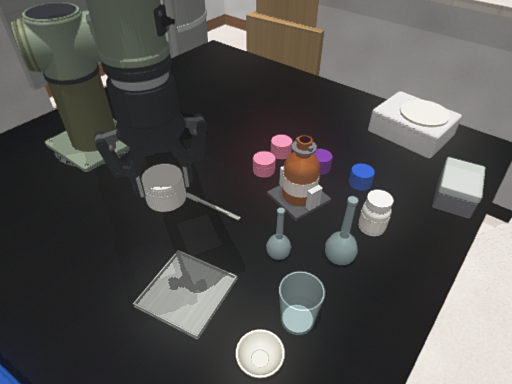

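Run:
```python
from h import *
p=ctrl.get_image('scene'); K,D,Rm,o=cam(p)
big=cv2.resize(p['frame'],None,fx=8,fy=8,interpolation=2)
c0=np.array(ctrl.observe()['eef_pos'])+[0,0,.0095]
a=np.linspace(0,2*np.pi,80)
for dz in(-.021,.021):
    X=c0+np.c_[.028*np.cos(a),.028*np.sin(a),0*a+dz]
    cv2.polylines(big,[np.round(proj(p,X)*8+4).astype(np.int32)],True,(0,255,0),1)
u,v=165,188
cv2.imwrite('pics/tilt.png',np.clip(big[(v-35)*8:(v+35)*8,(u-45)*8:(u+45)*8].astype(float)*1.3,0,255).astype(np.uint8)[:,:,::-1])
```

```text
(no output)
```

View pics/tilt.png

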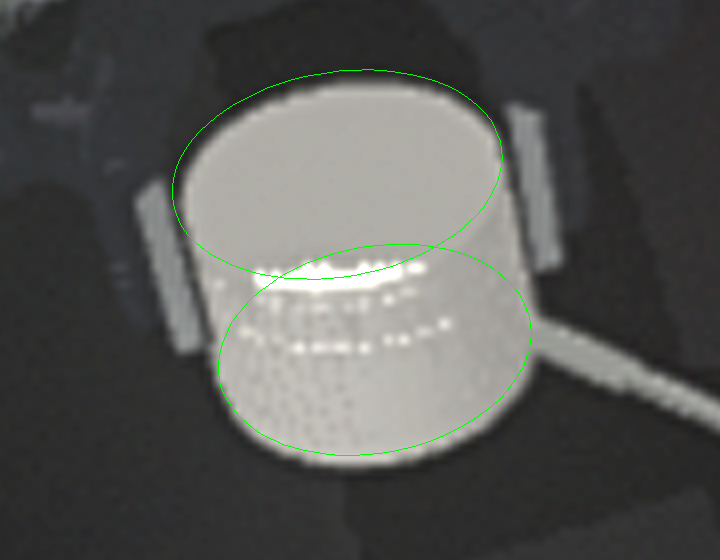

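The cap is upright within a few degrees and centred over the tray, and the bottle neck is bare at (305,145) in the full picture. I'll lower it.

{"method": "carry_out", "body": {
  "deltas": [
    {"delta_pos":[0,0,-2],"delta_rot":[0,0,0],"hand":1},
    {"delta_pos":[0,0,-3],"delta_rot":[0,0,0],"hand":1},
    {"delta_pos":[0,0,-3],"delta_rot":[0,0,0],"hand":1},
    {"delta_pos":[0,0,-3],"delta_rot":[0,0,0],"hand":1},
    {"delta_pos":[0,0,-3],"delta_rot":[0,0,0],"hand":1}
  ]
}}

```text
time: 10.07
eef_pos: [0.5526, -0.1846, 0.125]
eef_rot: [0.001, 0.273, 0.962, -0.0]
wrist_force: [0.3, -0.6, -1.6]
opening: 0.0544
```

{"method": "carry_out", "body": {
  "deltas": [
    {"delta_pos":[0,0,-3],"delta_rot":[0,0,0],"hand":1},
    {"delta_pos":[0,0,-2.5],"delta_rot":[0,0,0],"hand":1},
    {"delta_pos":[0,0,-2],"delta_rot":[0,0,0],"hand":1},
    {"delta_pos":[0,0,-1.5],"delta_rot":[0,0,0],"hand":1},
    {"delta_pos":[0,0,-0.5],"delta_rot":[0,0,0],"hand":1}
  ]
}}

```text
time: 10.48
eef_pos: [0.5503, -0.1836, 0.0279]
eef_rot: [-0.003, 0.273, 0.962, 0.001]
wrist_force: [-0.1, -0.6, 0.1]
opening: 0.0545
```

{"method": "carry_out", "body": {
  "deltas": [
    {"delta_pos":[0,0,-0.3],"delta_rot":[0,0,0],"hand":1},
    {"delta_pos":[0,0,-0.2],"delta_rot":[0,0,0],"hand":1},
    {"delta_pos":[0,0,-0.1],"delta_rot":[0,0,0],"hand":1},
    {"delta_pos":[0,0,-0.1],"delta_rot":[0,0,0],"hand":1},
    {"delta_pos":[0,0,0],"delta_rot":[0,0,0],"hand":1}
  ]
}}

```text
time: 10.9
eef_pos: [0.5529, -0.1863, 0.0248]
eef_rot: [0.001, 0.274, 0.962, -0.0]
wrist_force: [-0.8, -0.1, -1.1]
opening: 0.0541
```

{"method": "carry_out", "body": {
  "deltas": [
    {"delta_pos":[0,0,-0.2],"delta_rot":[0,0,0],"hand":1},
    {"delta_pos":[0,0,-0.15],"delta_rot":[0,0,0],"hand":1},
    {"delta_pos":[0,0,-0.1],"delta_rot":[0,0,0],"hand":1},
    {"delta_pos":[0,0,0],"delta_rot":[0,0,0],"hand":1},
    {"delta_pos":[0,0,0],"delta_rot":[0,0,0],"hand":1}
  ]
}}

```text
time: 11.32
eef_pos: [0.552, -0.186, 0.0191]
eef_rot: [-0.0, 0.274, 0.962, 0.0]
wrist_force: [0.9, -0.5, -0.7]
opening: 0.0546
```

{"method": "carry_out", "body": {
  "deltas": [
    {"delta_pos":[0,0,-0.1],"delta_rot":[0,0,0],"hand":1},
    {"delta_pos":[0,0,0],"delta_rot":[0,0,0],"hand":1},
    {"delta_pos":[0,0,-0.1],"delta_rot":[0,0,0],"hand":1},
    {"delta_pos":[0,0,0],"delta_rot":[0,0,0],"hand":1},
    {"delta_pos":[0,0,0],"delta_rot":[0,0,0],"hand":1}
  ]
}}

```text
time: 11.73
eef_pos: [0.5521, -0.1859, 0.0172]
eef_rot: [-0.0, 0.274, 0.962, 0.0]
wrist_force: [-0.6, -0.9, -1.5]
opening: 0.0546
```

{"method": "carry_out", "body": {
  "deltas": [
    {"delta_pos":[0,0,-0.1],"delta_rot":[0,0,0],"hand":1},
    {"delta_pos":[0,0,0],"delta_rot":[0,0,0],"hand":1},
    {"delta_pos":[0,0,0],"delta_rot":[0,0,0],"hand":1},
    {"delta_pos":[0,0,0],"delta_rot":[0,0,0],"hand":1},
    {"delta_pos":[0,0,0],"delta_rot":[0,0,0],"hand":1}
  ]
}}

```text
time: 12.15
eef_pos: [0.5522, -0.186, 0.0163]
eef_rot: [0.0, 0.274, 0.962, -0.0]
wrist_force: [-0.4, -0.0, -0.3]
opening: 0.0546
```

```bash
python3 st.py
python3 - <<'E'
from h import *
p=ctrl.get_image('scene'); 
big=cv2.resize(p['frame'],None,fx=5,fy=5,interpolation=2)
u,v=186,270
print([d for d in ctrl.pinpoint(p,'cap_center') if d['location'][1]<0])
cv2.imwrite('pics/down.png',np.clip(big[(v-60)*5:(v+60)*5,(u-75)*5:(u+75)*5].astype(float)*1.3,0,255).astype(np.uint8)[:,:,::-1])
E
```

```text
{'time': np.float64(12.15), 'eef_pos': array([ 0.5522, -0.186 ,  0.0163]), 'wrist_force': array([-0.3801, -0.006 , -0.3122]), 'wrist_torque': array([ 0.0247, -0.0325,  0.0248]), 'joint_positions': array([-0.4734,  0.482 ,  1.6717, -0.    ,  0.9879, -1.4884]), 'opening': np.float64(0.0546)}
yaw 58.15428395397506 tilt [ 0. -0. -1.]
[{'location': [0.5569, -0.187, 0.0252], 'p': 0.57}]
```

View pics/down.png

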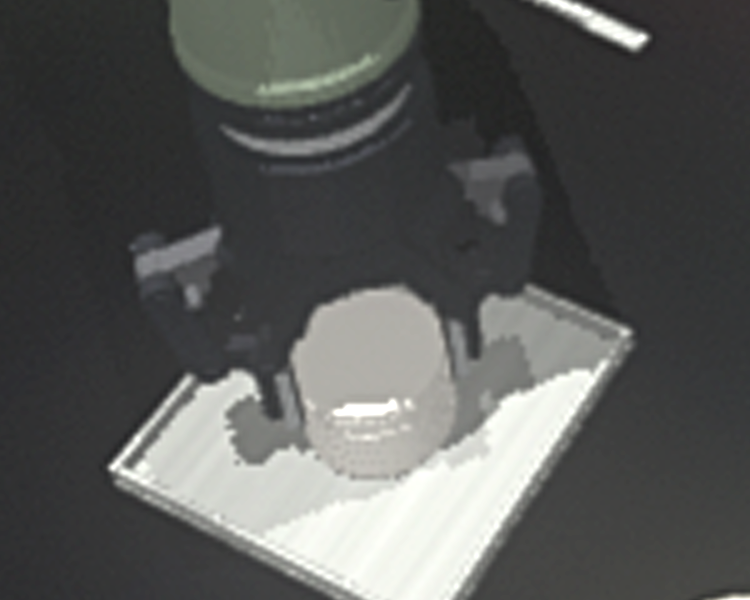

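The cap is inside the tray, with its base at about (375,478) in the crop. There is no contact force yet, so I'll keep going down in small steps.

{"method": "carry_out", "body": {
  "deltas": [
    {"delta_pos":[0,0,-0.1],"delta_rot":[0,0,0],"hand":1},
    {"delta_pos":[0,0,0],"delta_rot":[0,0,0],"hand":1},
    {"delta_pos":[0,0,0],"delta_rot":[0,0,0],"hand":1},
    {"delta_pos":[0,0,0],"delta_rot":[0,0,0],"hand":1},
    {"delta_pos":[0,0,0],"delta_rot":[0,0,0],"hand":1}
  ]
}}

```text
time: 12.67
eef_pos: [0.5524, -0.1861, 0.0156]
eef_rot: [0.0, 0.274, 0.962, -0.0]
wrist_force: [-0.8, 0.0, 2.1]
opening: 0.0542
```

{"method": "carry_out", "body": {
  "deltas": [
    {"delta_pos":[0,0,-0.1],"delta_rot":[0,0,0],"hand":1},
    {"delta_pos":[0,0,0],"delta_rot":[0,0,0],"hand":1},
    {"delta_pos":[0,0,0],"delta_rot":[0,0,0],"hand":1},
    {"delta_pos":[0,0,0],"delta_rot":[0,0,0],"hand":1},
    {"delta_pos":[0,0,0],"delta_rot":[0,0,0],"hand":1}
  ]
}}

```text
time: 13.08
eef_pos: [0.5524, -0.1862, 0.0156]
eef_rot: [0.0, 0.274, 0.962, -0.0]
wrist_force: [-3.2, 1.5, 8.8]
opening: 0.054
```

{"method": "carry_out", "body": {
  "deltas": [
    {"delta_pos":[0,0,0.15],"delta_rot":[0,0,0],"hand":1},
    {"delta_pos":[0,0,0],"delta_rot":[0,0,0],"hand":1},
    {"delta_pos":[0,0,0],"delta_rot":[0,0,0],"hand":-0.35},
    {"delta_pos":[0,0,0],"delta_rot":[0,0,0],"hand":-0.45},
    {"delta_pos":[0,0,0],"delta_rot":[0,0,0],"hand":-0.6}
  ]
}}

```text
time: 13.5
eef_pos: [0.552, -0.1859, 0.0154]
eef_rot: [-0.0, 0.274, 0.962, 0.0]
wrist_force: [-0.1, -0.2, 0.4]
opening: 0.0682
```

{"method": "carry_out", "body": {
  "deltas": [
    {"delta_pos":[0,0,0],"delta_rot":[0,0,0],"hand":-0.8},
    {"delta_pos":[0,0,0],"delta_rot":[0,0,0],"hand":-0.8},
    {"delta_pos":[0,0,0],"delta_rot":[0,0,0],"hand":-0.8},
    {"delta_pos":[0,0,0],"delta_rot":[0,0,0],"hand":-0.8},
    {"delta_pos":[0,0,0],"delta_rot":[0,0,0],"hand":-0.8}
  ]
}}

```text
time: 13.92
eef_pos: [0.5522, -0.186, 0.0158]
eef_rot: [0.0, 0.274, 0.962, -0.0]
wrist_force: [0.4, 0.2, 1.1]
opening: 0.0771
```

```bash
python3 st.py
python3 - <<'E'
from h import *
p=ctrl.get_image('scene'); 
big=cv2.resize(p['frame'],None,fx=5,fy=5,interpolation=2)
u,v=186,270
cv2.imwrite('pics/open.png',np.clip(big[(v-60)*5:(v+60)*5,(u-75)*5:(u+75)*5].astype(float)*1.3,0,255).astype(np.uint8)[:,:,::-1])
E
```

```text
{'time': np.float64(13.9167), 'eef_pos': array([ 0.5522, -0.186 ,  0.0158]), 'wrist_force': array([0.3677, 0.1876, 1.0601]), 'wrist_torque': array([ 0.0154, -0.0202,  0.0095]), 'joint_positions': array([-0.4734,  0.4828,  1.6717,  0.    ,  0.987 , -1.4884]), 'opening': np.float64(0.0771)}
yaw 58.15234507992747 tilt [ 0. -0. -1.]
```

View pics/open.png

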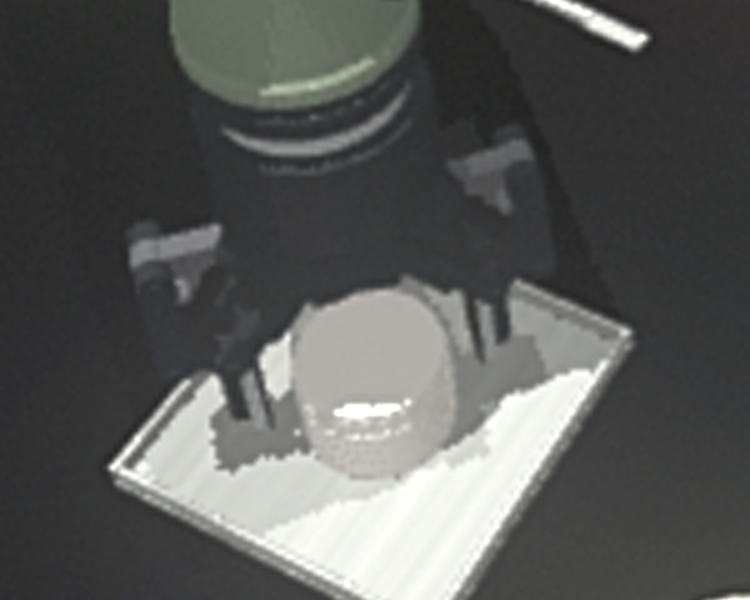

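The pads are clear on both sides (left one at about (255,400), right one at (480,320)), and the cap stands alone. I'll retreat straight up.

{"method": "carry_out", "body": {
  "deltas": [
    {"delta_pos":[0,0,0.5],"delta_rot":[0,0,0],"hand":-0.8},
    {"delta_pos":[0,0,1.5],"delta_rot":[0,0,0],"hand":-0.8},
    {"delta_pos":[0,0,2.5],"delta_rot":[0,0,0],"hand":-0.8},
    {"delta_pos":[0,0,4],"delta_rot":[0,0,0],"hand":-0.8},
    {"delta_pos":[0,0,4],"delta_rot":[0,0,0],"hand":-0.8}
  ]
}}

```text
time: 14.38
eef_pos: [0.5507, -0.1853, 0.1409]
eef_rot: [-0.002, 0.274, 0.962, 0.0]
wrist_force: [1.9, 0.2, -0.3]
opening: 0.0772
```

{"method": "carry_out", "body": {
  "deltas": [
    {"delta_pos":[-0.5,0,4],"delta_rot":[0,0,0],"hand":-0.8},
    {"delta_pos":[-3,0,3],"delta_rot":[0,0,0],"hand":-0.8},
    {"delta_pos":[-3,0,3],"delta_rot":[0,0,0],"hand":-0.8},
    {"delta_pos":[-3,0,0],"delta_rot":[0,0,0],"hand":-0.8},
    {"delta_pos":[0,0,0],"delta_rot":[0,0,0],"hand":-0.8}
  ]
}}

```text
time: 14.8
eef_pos: [0.4551, -0.1858, 0.242]
eef_rot: [0.001, 0.275, 0.961, -0.001]
wrist_force: [-0.2, 0.2, -0.8]
opening: 0.0769
```

```bash
python3 st.py
python3 - <<'E'
from h import *
for c in('scene','top'):
    p=ctrl.get_image(c); save(p,c+'_end')
    print(c,[np.round(d['location'],3) for d in ctrl.pinpoint(p,'cap_center') if d['location'][1]<0])
    for q in ['flask_small_mid','flask_large_mid','beaker_mid','jar_mid','dish_mid','spatula_mid']:
        print(q,[np.round(d['location'],3) for d in ctrl.pinpoint(p,q)[:1]])
    if c=='scene':
        big=cv2.resize(p['frame'],None,fx=5,fy=5,interpolation=2); u,v=186,285
        cv2.imwrite('pics/end_crop.png',big[(v-50)*5:(v+50)*5,(u-60)*5:(u+60)*5,::-1])
E
```

```text
{'time': np.float64(14.8), 'eef_pos': array([ 0.4551, -0.1858,  0.242 ]), 'wrist_force': array([-0.1523,  0.224 , -0.7525]), 'wrist_torque': array([ 0.0649, -0.0632, -0.0401]), 'joint_positions': array([-5.6320e-01,  1.7400e-02,  1.7284e+00, -1.3000e-03,  1.3942e+00,
       -1.5767e+00]), 'opening': np.float64(0.0769)}
yaw 58.08187845692178 tilt [ 0.001 -0.002 -1.   ]
scene [array([ 0.555, -0.188,  0.027])]
flask_small_mid [array([0.639, 0.   , 0.027])]
flask_large_mid [array([0.735, 0.068, 0.031])]
beaker_mid [array([ 0.754, -0.103,  0.047])]
jar_mid [array([0.753, 0.193, 0.043])]
dish_mid [array([ 0.741, -0.204,  0.014])]
spatula_mid [array([0.431, 0.01 , 0.004])]
top [array([ 0.557, -0.185,  0.024])]
flask_small_mid [array([ 0.631, -0.006,  0.03 ])]
flask_large_mid [array([0.738, 0.07 , 0.027])]
beaker_mid [array([ 0.752, -0.104,  0.049])]
jar_mid [array([0.754, 0.188, 0.046])]
dish_mid [array([ 0.74 , -0.201,  0.017])]
spatula_mid [array([0.575, 0.167, 0.174])]
```

View pics/scene_end.png

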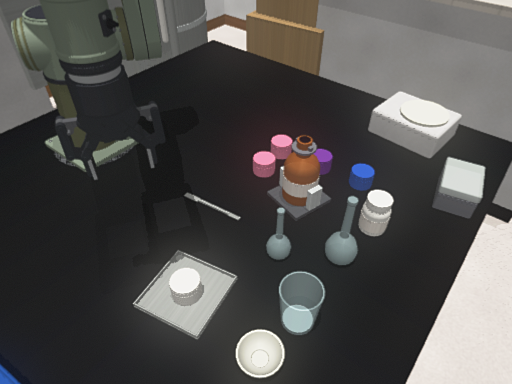

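View pics/end_crop.png

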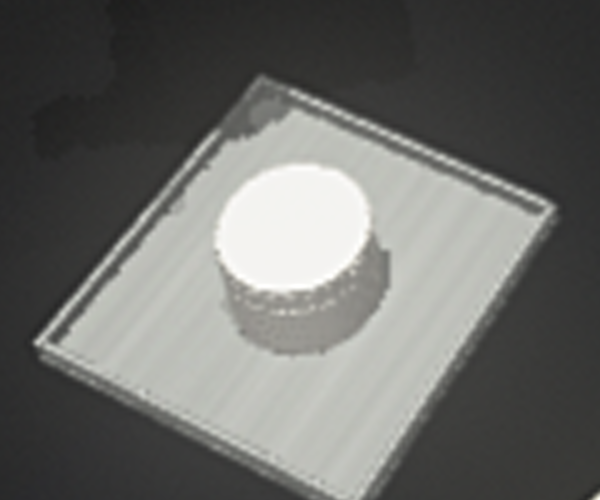

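The cap stands flat near the tray centre at (186,286) in the scene picture, and the bottle is open at (305,143). Nothing else has moved, so I'll hand in.

```bash
python3 -c "
from cell import ctrl
print(ctrl.sign_off())"
```

```text
the job is handed in; nothing more can be done
None
```

The bottle is open and the cap is standing open side down, flat near the middle of the steel tray. I handed the job in at about 15 s of the 50 s allowed; sign-off gives no verdict.

**What I did:**
- I gripped the white cap at 60 N and pressed it down about 6 mm, with about 10–11 N at the wrist.
- Keeping it pressed, I turned it 78° anticlockwise and lifted it off; the wrist force was back to about zero once it was clear.
- I carried it over the glassware and lowered it until the tray took 8.8 N. Then I eased off, opened the fingers and moved the arm away.

**Last checks:**
- **Cap:** both cameras put its centre at about (0.556, −0.187), 24–27 mm above the table. It should be about 26 mm, and the tray centre measured about (0.554, −0.186).
- **Robot:** it was touching nothing, with the gripper clear of everything.
- **Bystanders:** all were within about 4 mm of where they started, which is the detectors' accuracy.

**What disagreed:**
- The top-camera detector reported the spatula at the bottle neck, which is wrong. The scene picture and its detector show it where it started.
- The cap leaned a few degrees in the grip while turning; it looks level in the tray.

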